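# Kit the valve tray

### The arm

A 6-joint arm with a two-finger parallel gripper is mounted at the origin on the work surface. World frame = base frame: x ahead of the robot, y to its left, z up, the work surface at z = 0. Lengths are in m, angles in rad, forces in N, time in s.
With the tool pointing down it reaches from about 0.275 to 0.725 m from the base axis. Payload 5.6 kg.
Tool frame: the origin (TCP) lies on the mounting face of the last link; the fingertips stand 173 mm ahead of it and the grasp point (between the pads) lies 155 mm ahead of it; z points along the fingers, y is the line along which they close (so a half turn about z gives the same grasp; the last joint's range is limited). The gripper opens to 85 mm and grips with 20 to 120 N. Pads are 22 mm wide; open, the fingers measure 114 mm over their backs; the gripper's body (76 mm by 85 mm) begins 54 mm behind the grasp point. The pads swing forward as they close: fully open they stand 13 mm farther back than shut.
Start: joints at [1.498, 0.255, 0.108, 0, -1.424, -0.285], TCP at [0.193, 0.515, 0.405] pointing down, gripper open.
Joint ranges: [-2.95, 2.95], [-1.21, 1.97], [-1.09, 1.5], [-2.87, 1.71], [-2.94, -0.07], [-3.05, 3.05]. Speed limits (rad/s): [2.57, 2.57, 3.14, 3.14, 3.14, 3.14].

### API

Orientations are given as a unit quaternion [x, y, z, w].
In Python, from bench import telemetry, cams, job, nets gives the robot as it stands.
- The arm moves only by the tool drive_tool, never from a script. Its argument "targets" is a list of rows, each a list of 2 entries, a list of its own where there are three numbers: the shift along the tool's x, y, z in mm, then the turn about the tool's z in units of 6 degrees (1.0 is 6 degrees). In form: [[[x, y, z], twist], ...]. A call has 1 to 10 rows; each row shifts and turns the commanded pose from where the row before left it, along the tool's axes as they then stand; what a row does not reach is not made up. A row lasts 1/12 s, in which the tool goes at most 41.7 mm and 7.16 degrees, less where a joint would pass 70% of its speed; a pose out of reach is approached as far as the arm can. A call is refused whole if a number of a shift passes 41.7 or a number of a turn 1, either way. A call with a gripper value outside its range is refused whole. "jaw" is the opening, from 0 (shut) to 1 (fully open), set as the call begins (left out, the last holds). The fingers move at their own pace and stop on an object; "grip_force" is the grip in N (left out, the last holds). Time passes only in rows, so rows that do not move let the fingers close. It gives the time, the measured TCP pose, the force, the opening and the grip force at its end, in the units of the state.
- telemetry.read_state(): the state, without advancing time (a new reading comes with each control period).
- cams.read_camera(name): name is "scene" or "top" or "wrist"; returns the picture (480x640x3 uint8, red, green, blue); there is no depth.
- cams.get_calibration(name): a dict with "vfov" (degrees; the focal length in pixels is half the picture's height over the tangent of half this angle, whatever the lens; pixels are square), "cx", "cy" (the principal point, pixels), "k1" (the pictures are not rectified: a ray, as slopes to the right and down, at radius r is drawn at 1 + k1 r^2 times it, then the intrinsics apply), "R" (3x3) and "t" (3): a world point X has camera coordinates R X + t. Camera axes: x right, y down, z forward; pixel columns grow to the right and rows downward; lengths in m; the calibration is good to about 2 mm. A picture is of the moment at which its call begins: read the wrist's pose just before it. get_calibration takes no time and is no camera call; for the wrist camera it gives the pose at the moment of the call.
- job.hand_in(): hands the job in; it is judged then, once.
Trained networks look in the newest picture that a camera, given by its name, has taken for a name from the list of things; names that differ only in an ending like _2 or _b are one class to them, and where a whole thing is asked for, a point or a joint stands for the part that bears it (a point fixed in the world has none). Each returns a list of dicts, best first, with "p" (0 to 1); they miss things now and then, are a little off and sometimes report something else, mostly with a low value. They report only what shows in the picture. A call takes as long as a camera call.
- nets.search_frame(camera, label): "extent" ([left, top, right, bottom] as shares, 0 to 1, of the picture: columns of its width, rows of its height, round what is visible of it).
The state is a dict: "clock": time; "joint_positions": joint angles; "joint_velocities": joint speeds; "tau": joint torques, N m; "ee_pos": TCP position; "eef_rot": TCP orientation; "ft_force": force on the tool from outside, world axes, zero at the start; "moment": the same for the moment, N m; "grip_width": opening from 0.0 (shut) to 1.0 (fully open); "gripper_force": force on a finger pad.
Only numpy, scipy, OpenCV 4.12 (cv2) and the standard library are available. Lean on these libraries where they do the work, as an engineer would, in place of code of your own. Each camera call takes 0.05 s, during which the arm holds its last target. There are 200 camera calls.

### The job

Kit the tray for the next manifold: put each of the four silver-grey aluminium valves, upright and lengthwise into the tray bay of the same colour as its cap, flat on the floor of the bay. Set them down rather than drop them. The two black-bodied valves are the old series and do not belong: leave them standing where they are.

Things in the scene. Friction and masses are not known exactly. Their poses are not given: they have to be found in the camera images.
- valve_red: loose valve to be kitted: bare silver-grey aluminium block 60 (own x) x 30 (own y) x 40 mm high (z up), about 0.18 kg, with a square red plastic cap 30 x 24 mm, 14 mm high, on its top, off towards its +x end (54 mm high in all), and a 10 mm brass dot on top towards -x. Stands upright on the bench. Origin: centre of the underside. Grip it across the 30 mm width, on the aluminium
- valve_blue: loose valve to be kitted: bare silver-grey aluminium block 60 (own x) x 30 (own y) x 40 mm high (z up), about 0.18 kg, with a square blue plastic cap 30 x 24 mm, 14 mm high, on its top, off towards its +x end (54 mm high in all), and a 10 mm brass dot on top towards -x. Stands upright on the bench. Origin: centre of the underside. Grip it across the 30 mm width, on the aluminium
- valve_green: loose valve to be kitted: bare silver-grey aluminium block 60 (own x) x 30 (own y) x 40 mm high (z up), about 0.18 kg, with a square green plastic cap 30 x 24 mm, 14 mm high, on its top, off towards its +x end (54 mm high in all), and a 10 mm brass dot on top towards -x. Stands upright on the bench. Origin: centre of the underside. Grip it across the 30 mm width, on the aluminium
- valve_white: loose valve to be kitted: bare silver-grey aluminium block 60 (own x) x 30 (own y) x 40 mm high (z up), about 0.18 kg, with a square white plastic cap 30 x 24 mm, 14 mm high, on its top, off towards its +x end (54 mm high in all), and a 10 mm brass dot on top towards -x. Stands upright on the bench. Origin: centre of the underside. Grip it across the 30 mm width, on the aluminium
- old_red: look-alike that does not belong: valve of the old series, BLACK plastic block 60 (own x) x 30 (own y) x 40 mm high with a round red cap (24 mm diameter, 14 mm high) on top towards +x. Loose, upright on the bench. Origin: centre of the underside. To be left where it lies
- old_blue: look-alike that does not belong: valve of the old series, BLACK plastic block 60 (own x) x 30 (own y) x 40 mm high with a round blue cap (24 mm diameter, 14 mm high) on top towards +x. Loose, upright on the bench. Origin: centre of the underside. To be left where it lies
- bay_red: red bay, one of four shallow open coloured bays of the black kit tray; fixed. Outside 90 (own x) x 62 (own y) x 10 mm high; inside 84 x 56 mm, walls and floor 3 mm thick. Origin: centre of its underside, 4 mm above the bench, so a valve standing in it has its origin 3 mm above the bay's. The bays lie 2 x 2, colours in any order, centres 100 mm apart along own x, 86 mm along own y
- bay_blue: blue bay, one of four shallow open coloured bays of the black kit tray; fixed. Outside 90 (own x) x 62 (own y) x 10 mm high; inside 84 x 56 mm, walls and floor 3 mm thick. Origin: centre of its underside, 4 mm above the bench, so a valve standing in it has its origin 3 mm above the bay's. The bays lie 2 x 2, colours in any order, centres 100 mm apart along own x, 86 mm along own y
- bay_green: green bay, one of four shallow open coloured bays of the black kit tray; fixed. Outside 90 (own x) x 62 (own y) x 10 mm high; inside 84 x 56 mm, walls and floor 3 mm thick. Origin: centre of its underside, 4 mm above the bench, so a valve standing in it has its origin 3 mm above the bay's. The bays lie 2 x 2, colours in any order, centres 100 mm apart along own x, 86 mm along own y
- bay_white: white bay, one of four shallow open coloured bays of the black kit tray; fixed. Outside 90 (own x) x 62 (own y) x 10 mm high; inside 84 x 56 mm, walls and floor 3 mm thick. Origin: centre of its underside, 4 mm above the bench, so a valve standing in it has its origin 3 mm above the bay's. The bays lie 2 x 2, colours in any order, centres 100 mm apart along own x, 86 mm along own y

How it is judged:
At the end, for the whole second after the job is handed in: Each silver valve released, at rest, upright (0.1 rad), flat on the floor of the bay of its cap's colour, within 16 mm of its centre each way, lengthwise (0.5 rad, either way round); black valves within 20 mm of their starts. No valve let go over 15 mm above its bay floor (x of valve_red in the frame of bay_red between -0.016 and 0.016 m and y of valve_red in the frame of bay_red between -0.016 and 0.016 m and z of valve_red in the frame of bay_red between -0.001 and 0.007 m and angle between each of valve_red, valve_blue, valve_green, valve_white, old_red, old_blue's own z axis and vertical below 0.1 rad and angle between the x axis of valve_red and the x axis of bay_red, either way round below 0.5 rad and linear speed of each of valve_red, valve_blue, valve_green, valve_white below 0.02 m/s and angular speed of each of valve_red, valve_blue, valve_green, valve_white below 0.2 rad/s and contact force between each of valve_red, valve_blue, valve_green, valve_white and the fingers below 0.1 N and x of valve_blue in the frame of bay_blue between -0.016 and 0.016 m and y of valve_blue in the frame of bay_blue between -0.016 and 0.016 m and z of valve_blue in the frame of bay_blue between -0.001 and 0.007 m and angle between the x axis of valve_blue and the x axis of bay_blue, either way round below 0.5 rad and x of valve_green in the frame of bay_green between -0.016 and 0.016 m and y of valve_green in the frame of bay_green between -0.016 and 0.016 m and z of valve_green in the frame of bay_green between -0.001 and 0.007 m and angle between the x axis of valve_green and the x axis of bay_green, either way round below 0.5 rad and x of valve_white in the frame of bay_white between -0.016 and 0.016 m and y of valve_white in the frame of bay_white between -0.016 and 0.016 m and z of valve_white in the frame of bay_white between -0.001 and 0.007 m and angle between the x axis of valve_white and the x axis of bay_white, either way round below 0.5 rad and distance of each of old_red, old_blue from where it was at the start of the episode below 0.02 m); the robot touches nothing.
It fails at once if an old black valve was moved more than 20 mm or tipped (distance of any of old_red, old_blue from where it was at the start of the episode above 0.02 m or angle between any of old_red, old_blue's own z axis and vertical above 0.3 rad).
It fails at once if a valve was let go more than 15 mm above the floor of its bay ((horizontal distance between valve_red and bay_red below 0.045 m and z of valve_red in the frame of bay_red above 0.018 m and contact force between valve_red and the fingers below 0.02 N) or (horizontal distance between valve_blue and bay_blue below 0.045 m and z of valve_blue in the frame of bay_blue above 0.018 m and contact force between valve_blue and the fingers below 0.02 N) or (horizontal distance between valve_green and bay_green below 0.045 m and z of valve_green in the frame of bay_green above 0.018 m and contact force between valve_green and the fingers below 0.02 N) or (horizontal distance between valve_white and bay_white below 0.045 m and z of valve_white in the frame of bay_white above 0.018 m and contact force between valve_white and the fingers below 0.02 N)).
It also fails if it takes over 112 s, if anything falls off the work surface, if the arm or the gripper's body presses on something with over 40 N, if the wrist force passes 120 N, or if a joint passes its speed limit or range.

## Working session

There is one attempt and no reset: what is moved stays moved. The work goes in short steps, Python scripts to look and compute and a tool call to move; the robot and the scene stay as the last step left them, time stands still between calls to the robot, and variables do not carry over. Pictures are saved under pics/ and viewed, at most 14 in all, crops included, and the job is handed in when it is done.

Besides the shell and the picture viewer there is one more tool, called in YAML: its name, and indented under it one key for each argument. drive_tool: Moves the arm, as the interface text tells. Its arguments: {"type":"object","properties":{"targets":{"type":"array"},"jaw":{"type":"number"},"grip_force":{"type":"number"}},"required":["targets"]}

```bash
ls; mkdir -p pics; python3 - <<'E'
from bench import telemetry, cams
import cv2
for n in ("top","scene"):
    im=cams.read_camera(n); cv2.imwrite(f"pics/{n}0.png",im[:,:,::-1]); c=cams.get_calibration(n); print(n,c)
print(telemetry.read_state())
E
```

```text
pics
top {'vfov': 49.26347283658181, 'cx': 317.1726513839647, 'cy': 246.44260028401757, 'k1': -0.1519680323517835, 'R': array([[ 0.0015262 , -0.99993392,  0.01139439],
       [-0.99564777, -0.00258124, -0.09316037],
       [ 0.09318363, -0.01120262, -0.99558591]]), 't': array([-0.02079903,  0.51918285,  1.07226113])}
scene {'vfov': 48.48504562685878, 'cx': 323.46554469811394, 'cy': 236.04878165639175, 'k1': -0.0378741823502501, 'R': array([[ 0.62844856,  0.77784936, -0.00166863],
       [ 0.61382049, -0.49723993, -0.61316951],
       [-0.47778322,  0.38432126, -0.7899496 ]]), 't': array([-0.31213889, -0.29430278,  1.34847646])}
{'clock': 0.1, 'joint_positions': array([ 1.49757114e+00,  2.55686947e-01,  1.07157904e-01, -4.20851281e-04,
       -1.42389230e+00, -2.84572260e-01]), 'joint_velocities': array([ 0.00152171, -0.00286597,  0.00302577,  0.00157224,  0.0011504 ,
        0.00212229]), 'tau': array([-1.92411891e-03, -3.87603700e+01,  2.38474113e+01,  5.37779376e+00,
       -3.79565579e-03,  3.77560980e-06]), 'ee_pos': array([0.19251877, 0.51505675, 0.40389613]), 'eef_rot': array([ 9.84034399e-01, -1.77976397e-01, -1.21272198e-04,  8.29928439e-04]), 'ft_force': array([-0.84851136,  0.59083323, -0.02282226]), 'moment': array([ 0.00726555, -0.01694427, -0.05100434]), 'gripper_force': 0.0, 'grip_width': 1.0043187010487742}
```

View pics/top0.png

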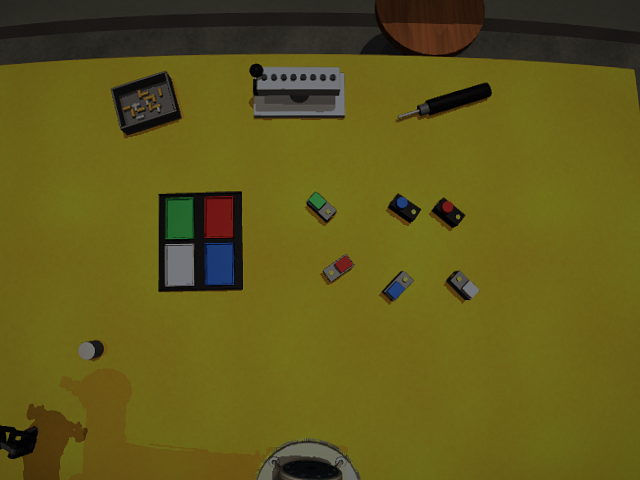

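View pics/scene0.png

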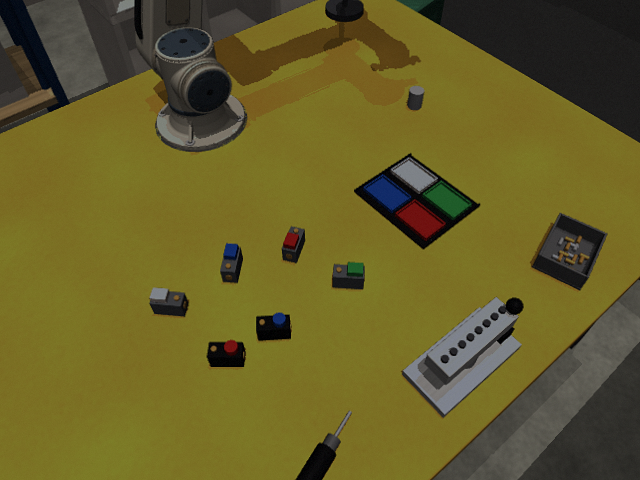

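The top view shows the tray with green at (180,218), red (219,217), white (180,264) and blue (219,264). The silver valves are green (321,207), red (339,268), blue (397,286) and white (463,285). The black ones are at (404,208) and (448,212). Next I'll fit silhouettes.

```bash
cat > h.py <<'E'
import numpy as np, cv2
from scipy.optimize import minimize
from bench import cams, telemetry
def project(c,P):
    X=np.atleast_2d(P)@c["R"].T+c["t"]; s=X[:,:2]/X[:,2:]
    s=s*(1+c["k1"]*(s**2).sum(1,keepdims=True)); f=240/np.tan(np.radians(c["vfov"]/2))
    return s*f+[c["cx"],c["cy"]]
def ray(c,uv,z):
    f=240/np.tan(np.radians(c["vfov"]/2)); d=(np.array(uv,float)-[c["cx"],c["cy"]])/f; s=d.copy()
    for _ in range(20): s=d/(1+c["k1"]*(s@s))
    v=c["R"].T@np.array([s[0],s[1],1]); o=-c["R"].T@c["t"]
    return o+v*(z-o[2])/v[2]
def box(cx,cy,lx,ly,z0,z1):
    return np.array([[cx+a*lx/2,cy+b*ly/2,z] for a in(-1,1) for b in(-1,1) for z in(z0,z1)])
def valve_pts(x,y,yaw,z=0.,co=.013):
    R=np.array([[np.cos(yaw),-np.sin(yaw),0],[np.sin(yaw),np.cos(yaw),0],[0,0,1]])
    return [b@R.T+[x,y,z] for b in(box(0,0,.06,.03,0,.04),box(co,0,.03,.024,.04,.054))]
def silh(c,p,u0,n,S,z=0.):
    m=np.zeros((n*S,n*S),np.uint8)
    for b in valve_pts(*p,z=z):
        q=(project(c,b)-u0+.5)*S
        cv2.fillConvexPoly(m,cv2.convexHull(q.astype(np.float32)).round().astype(np.int32),1)
    return m
E
python3 - <<'E'
from h import *
c=cams.get_calibration("top"); im=cv2.imread("pics/top0.png"); S=8;n=56
V=dict(green=(321,207),red=(339,268),blue=(397,286),white=(463,285),old_blue=(404,208),old_red=(448,212))
tiles=[]
for k,(u,v) in V.items():
    u0=np.array([u-28,v-28]); crop=im[u0[1]:u0[1]+n,u0[0]:u0[0]+n]
    b=cv2.resize(crop,None,fx=S,fy=S,interpolation=cv2.INTER_CUBIC)
    h=cv2.cvtColor(b,cv2.COLOR_BGR2HSV); H,Sa,Va=[h[...,i].astype(int) for i in range(3)]
    bg=(H>18)&(H<33)&(Sa>150)&(Va>50); shadow=(H>=8)&(H<=33)&(Sa>190)&(Va>40)
    m=(~(bg|shadow)).astype(np.uint8); m=cv2.morphologyEx(m,cv2.MORPH_OPEN,np.ones((9,9)))
    m=cv2.morphologyEx(m,cv2.MORPH_CLOSE,np.ones((25,25)))
    N,l,st,ce=cv2.connectedComponentsWithStats(m); i=min(range(1,N),key=lambda i:np.hypot(*(ce[i]-n*S/2))); m=(l==i).astype(np.uint8)
    c0=ray(c,ce[i]/S+u0-.5,.03)
    best=None
    for a in np.arange(0,2*np.pi,np.pi/12):
        f=lambda p:-((q:=silh(c,p,u0,n,S))&m).sum()/ (q|m).sum()
        s0=np.array([c0[0],c0[1],a])
        r=minimize(f,s0,method="Nelder-Mead",options=dict(initial_simplex=[s0,s0+[.006,0,0],s0+[0,.006,0],s0+[0,0,.25]],xatol=1e-4,fatol=1e-4))
        if best is None or r.fun<best.fun: best=r
    x,y,a=best.x; print(k,np.round(best.x[:2]*1000,1),round(np.degrees(a)%360,1),"iou",round(-best.fun,3),"R",round(np.hypot(x,y),3))
    for bb in valve_pts(x,y,a): cv2.polylines(b,[cv2.convexHull(((project(c,bb)-u0+.5)*S).astype(np.float32)).astype(np.int32)],True,(255,0,255),1)
    cv2.drawContours(b,cv2.findContours(m,0,2)[0],-1,(255,255,0),1)
    tiles.append(cv2.resize(b[64:-64,64:-64],(260,260)))
cv2.imwrite("pics/mos.png",np.vstack([np.hstack(tiles[:3]),np.hstack(tiles[3:])]))
hsv=cv2.cvtColor(im,cv2.COLOR_BGR2HSV)
for k,(u,v) in dict(green=(180,218),red=(219,217),white=(180,264),blue=(219,264)).items():
    ff=im.copy(); mk=np.zeros((482,642),np.uint8); cv2.floodFill(ff,mk,(u,v),0,(25,)*3,(25,)*3,4|cv2.FLOODFILL_MASK_ONLY|cv2.FLOODFILL_FIXED_RANGE)
    ys,xs=np.nonzero(mk[1:-1]); (cc,wh,an)=cv2.minAreaRect(np.c_[xs,ys].astype(np.float32)); P=ray(c,cc,.009)
    print("bay",k,np.round(cc,1),np.round(wh,1),an,np.round(P*1000,1))
E
```

```text
green [617.2  27. ] 178.6 iou -0.0 R 0.618
red [429.4 -41.4] 89.8 iou -0.0 R 0.431
blue [ 385.9 -140. ] 132.7 iou -0.0 R 0.41
white [ 481.5 -300.9] 283.1 iou -0.0 R 0.568
old_blue [ 654.  -163.4] 189.3 iou -0.0 R 0.674
old_red [ 645.3 -258.2] 187.5 iou -0.0 R 0.695
bay green [320.5 239.5] [479. 641.] 90.0 [535.5 -27.    9. ]
bay red [320.5 239.5] [479. 641.] 90.0 [535.5 -27.    9. ]
bay white [320.5 239.5] [479. 641.] 90.0 [535.5 -27.    9. ]
bay blue [320.5 239.5] [479. 641.] 90.0 [535.5 -27.    9. ]<stdin>:16: RuntimeWarning: overflow encountered in scalar negative
```

View pics/mos.png

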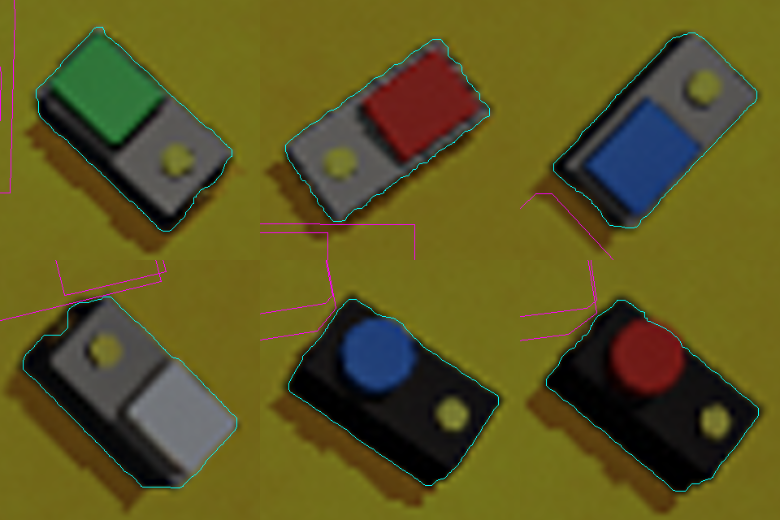

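The silhouette masks look good. The fit failed on an unsigned overflow, and the flood-fill mask has a bug too; I'll fix both.

```bash
cat > fit.py <<'E'
from h import *
c=cams.get_calibration("top"); im=cv2.imread("pics/top0.png"); S=8;n=56
V=dict(green=(321,207),red=(339,268),blue=(397,286),white=(463,285),old_blue=(404,208),old_red=(448,212))
CAP=dict(green=0,red=0,blue=0,white=0)
tiles=[]
for k,(u,v) in V.items():
    u0=np.array([u-28,v-28]); crop=im[u0[1]:u0[1]+n,u0[0]:u0[0]+n]
    b=cv2.resize(crop,None,fx=S,fy=S,interpolation=cv2.INTER_CUBIC)
    h=cv2.cvtColor(b,cv2.COLOR_BGR2HSV); H,Sa,Va=[h[...,i].astype(int) for i in range(3)]
    bg=(H>18)&(H<33)&(Sa>150)&(Va>50); shadow=(H>=8)&(H<=33)&(Sa>190)&(Va>40)
    m=(~(bg|shadow)).astype(np.uint8); m=cv2.morphologyEx(m,cv2.MORPH_OPEN,np.ones((9,9)))
    m=cv2.morphologyEx(m,cv2.MORPH_CLOSE,np.ones((25,25)))
    N,l,st,ce=cv2.connectedComponentsWithStats(m); i=min(range(1,N),key=lambda i:np.hypot(*(ce[i]-n*S/2))); m=(l==i).astype(np.uint8)
    c0=ray(c,ce[i]/S+u0-.5,.02)
    R=[]
    for a in np.arange(0,2*np.pi,np.pi/12):
        f=lambda p:-float(((q:=silh(c,p,u0,n,S))&m).sum())/float((q|m).sum())
        s0=np.array([c0[0],c0[1],a])
        r=minimize(f,s0,method="Nelder-Mead",options=dict(initial_simplex=[s0,s0+[.006,0,0],s0+[0,.006,0],s0+[0,0,.25]],xatol=1e-4,fatol=1e-4))
        R.append(r)
    best=min(R,key=lambda r:r.fun)
    x,y,a=best.x; print(k,np.round(best.x[:2]*1000,1),round(np.degrees(a)%360,1),"iou",round(-best.fun,3),"R",round(np.hypot(x,y),3))
    for bb in valve_pts(x,y,a): cv2.polylines(b,[cv2.convexHull(((project(c,bb)-u0+.5)*S).astype(np.float32)).astype(np.int32)],True,(255,0,255),1)
    tiles.append(cv2.resize(b[64:-64,64:-64],(260,260)))
cv2.imwrite("pics/mos2.png",np.vstack([np.hstack(tiles[:3]),np.hstack(tiles[3:])]))
for k,(u,v) in dict(green=(180,218),red=(219,217),white=(180,264),blue=(219,264)).items():
    mk=np.zeros((482,642),np.uint8); cv2.floodFill(im.copy(),mk,(u,v),0,(25,)*3,(25,)*3,4|(255<<8)|cv2.FLOODFILL_MASK_ONLY|cv2.FLOODFILL_FIXED_RANGE)
    ys,xs=np.nonzero(mk[1:-1,1:-1]==255); (cc,wh,an)=cv2.minAreaRect(np.c_[xs,ys].astype(np.float32)); P=ray(c,cc,.009)
    q=cv2.boxPoints((cc,wh,an)); e=[ray(c,p,.009) for p in q]; d1,d2=e[1]-e[0],e[2]-e[1]; d=max(d1,d2,key=np.linalg.norm)
    print("bay",k,np.round(P*1000,1),"size",np.linalg.norm(d1).round(4),np.linalg.norm(d2).round(4),"yaw",np.degrees(np.arctan2(d[1],d[0]))%180)
E
python3 fit.py
```

```text
green [604.2 -27.4] 46.5 iou 0.962 R 0.605
red [474.9 -63. ] 125.1 iou 0.975 R 0.479
blue [ 437.2 -187.8] 135.4 iou 0.959 R 0.476
white [ 438.4 -327.6] 45.8 iou 0.955 R 0.547
old_blue [ 602.6 -204.3] 54.2 iou 0.948 R 0.636
old_red [ 593.5 -299.9] 50.2 iou 0.898 R 0.665
bay green [579.2 277.7   9. ] size 0.0573 0.0825 yaw 1.5985342359353467
bay red [584.6 191.8   9. ] size 0.0587 0.0888 yaw 1.1225450714161695
bay white [480.1 271.7   9. ] size 0.0545 0.0854 yaw 1.2091607840120275
bay blue [482.7 187.6   9. ] size 0.0581 0.0851 yaw 0.8523455332205856
```

View pics/mos2.png

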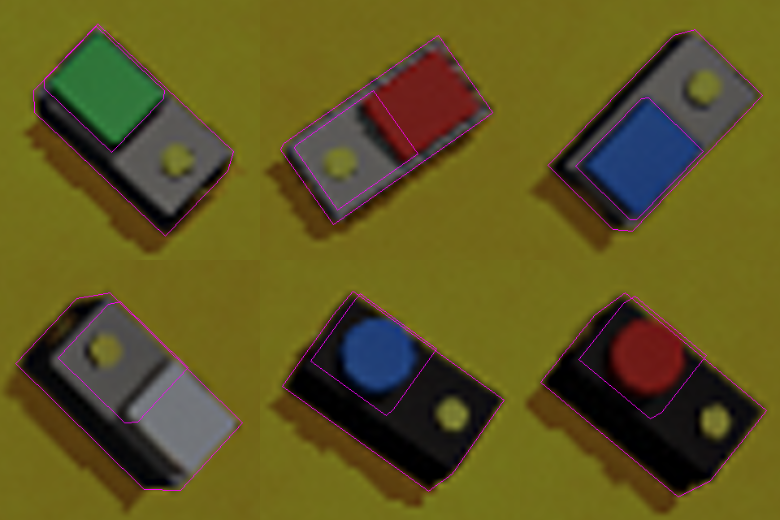

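The fits are good. Sizes and heights are consistent, and the flipped cap direction on red and white doesn't matter. The tray centre is about (532,232) with a yaw of about 2.5°. I'll start with red.

```bash
cat >> h.py <<'E'
def go(x,y,z,psi):
    "translation in tool axes (mm) to world target, then twist units (6 deg), rotating first or last"
    s=telemetry.read_state(); q=s["eef_rot"]; p0=2*np.arctan2(q[1],q[0]); d=(np.array([x,y,z])-s["ee_pos"]*1000)
    def loc(p): return np.round([d[0]*np.cos(p)+d[1]*np.sin(p), d[0]*np.sin(p)-d[1]*np.cos(p), -d[2]],1)
    tw=((p0-np.radians(psi)+np.pi)%(2*np.pi)-np.pi)/np.radians(6)
    print("t",round(s["clock"],2),"psi",np.degrees(p0).round(2),"pos",(s["ee_pos"]*1000).round(1),"tilt",np.round(q[2:],4),"q",s["joint_positions"].round(2),"F",s["ft_force"].round(1),"grip",round(s["grip_width"],3),round(s["gripper_force"],1))
    print("shift first",loc(p0),"| after twist",loc(np.radians(psi)),"twist",round(tw,2))
E
python3 -c "
from h import *
go(475,-63,300,-54.9)"
```

```text
t 0.1 psi -20.5 pos [192.5 515.1 403.9] tilt [-0.0001  0.0008] q [ 1.5   0.26  0.11 -0.   -1.42 -0.28] F [-0.8  0.6 -0. ] grip 1.004 0.0
shift first [467.1 442.5 103.9] | after twist [635.4 101.3 103.9] twist 5.73
```

drive_tool:
  targets:
    - [[23.4,22.1,0],0]
    - [[23.4,22.1,0],0]
    - [[23.4,22.1,0],0]
    - [[23.4,22.1,0],0]
    - [[23.4,22.1,0],0]
    - [[23.4,22.1,0],0]
    - [[23.4,22.1,0],0]
    - [[23.4,22.1,0],0]
    - [[23.4,22.1,0],0]
    - [[23.4,22.1,0],0]
  jaw: 0.65
  grip_force: 40

```text
clock: 0.93
ee_pos: [0.3345, 0.2246, 0.4045]
eef_rot: [0.984, -0.178, -0.0, 0.0]
ft_force: [0.6, -0.2, 0.7]
grip_width: 0.65
gripper_force: 0.0
```

drive_tool:
  targets:
    - [[23.4,22.1,10],0]
    - [[23.4,22.1,10],0]
    - [[23.4,22.1,10],0]
    - [[23.4,22.1,10],0]
    - [[23.4,22.1,10],0]
    - [[23.4,22.1,10],0]
    - [[23.4,22.1,10],0]
    - [[23.4,22.1,10],0]
    - [[23.4,22.1,10],0]
    - [[23.4,22.1,10],0]

```text
clock: 1.77
ee_pos: [0.4764, -0.0644, 0.3039]
eef_rot: [0.984, -0.178, -0.0, 0.0]
ft_force: [1.1, 1.3, 0.4]
grip_width: 0.651
gripper_force: 0.0
```

drive_tool:
  targets:
    - [[0,0,0],0.95]
    - [[0,0,0],0.95]
    - [[0,0,0],0.95]
    - [[0,0,0],0.95]
    - [[0,0,0],0.95]
    - [[0,0,0],0.95]
    - [[0,0,0],0]
    - [[0,0,0],0]
    - [[0,0,0],0]

```text
clock: 2.52
ee_pos: [0.4761, -0.0627, 0.3045]
eef_rot: [0.889, -0.458, -0.0, 0.0]
ft_force: [0.3, 0.3, -0.9]
grip_width: 0.653
gripper_force: 0.0
```

```bash
python3 -c "
from h import *
go(475,-63,181,-54.9)
c=cams.get_calibration('wrist'); im=cams.read_camera('wrist')[:,:,::-1].copy()
for b in valve_pts(.475,-.063,np.radians(-54.9)): cv2.polylines(im,[cv2.convexHull(project(c,b).astype(np.float32)).astype(np.int32)],True,(255,0,255),1)
cv2.imwrite('pics/w1.png',im)"
```

```text
t 2.52 psi -54.54 pos [476.1 -62.7 304.5] tilt [-0.0002  0.0001] q [ 0.2   0.18 -0.26 -0.   -1.14  0.42] F [ 0.3  0.3 -0.9] grip 0.653 0.0
shift first [ -0.4   1.  123.5] | after twist [ -0.4   1.  123.5] twist 0.06
```

View pics/w1.png

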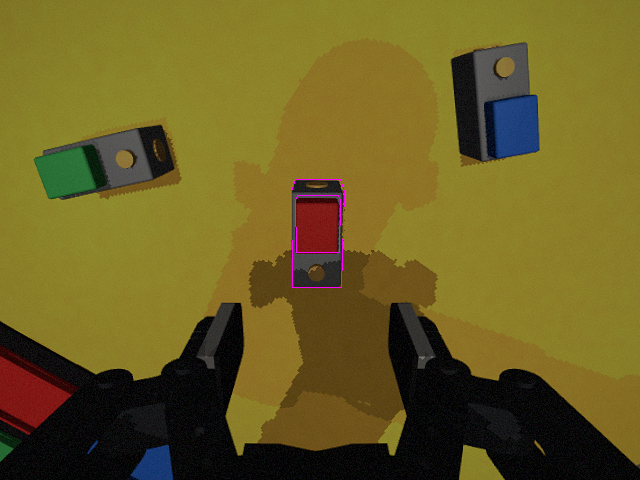

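The wrist view shows the red valve at (317,235), matching the prediction to about 1 px. I'll descend and grip.

drive_tool:
  targets:
    - [[0,0.5,20],0]
    - [[0,0.5,20],0]
    - [[0,0,20],0]
    - [[0,0,20],0]
    - [[0,0,20],0]
    - [[0,0,14],0]
    - [[0,0,9.5],0]
    - [[0,0,0],0]
    - [[0,0,0],0]

```text
clock: 3.32
ee_pos: [0.4755, -0.0633, 0.1813]
eef_rot: [0.888, -0.459, -0.0, 0.0]
ft_force: [0.0, -0.7, 1.0]
grip_width: 0.655
gripper_force: 0.0
```

drive_tool:
  targets:
    - [[0,0,0],0]
    - [[0,0,0],0]
    - [[0,0,0],0]
    - [[0,0,0],0]
    - [[0,0,0],0]
    - [[0,0,0],0]
    - [[0,0,0],0]
    - [[0,0,0],0]
  jaw: 0
  grip_force: 40

```text
clock: 3.98
ee_pos: [0.4759, -0.0633, 0.1823]
eef_rot: [0.888, -0.459, 0.001, -0.001]
ft_force: [-1.6, -0.4, 6.5]
grip_width: 0.351
gripper_force: 41.0
```

drive_tool:
  targets:
    - [[0,0,-10],0]
    - [[0,0,-20],0]
    - [[0,0,-20],0]
    - [[0,0,-20],0]
    - [[0,0,-20],0]
    - [[0,0,-10],0]
    - [[0,0,0],0]
    - [[0,0,0],0]

```text
clock: 4.65
ee_pos: [0.4751, -0.0632, 0.281]
eef_rot: [0.888, -0.46, 0.0, -0.0]
ft_force: [0.0, -0.0, -2.4]
grip_width: 0.346
gripper_force: 40.1
```

```bash
python3 -c "
from h import *
go(583.5,191.4,283,2.5)
c=cams.get_calibration('wrist'); im=cams.read_camera('wrist')[:,:,::-1].copy()
cv2.imwrite('pics/w2.png',im)"
```

```text
t 4.65 psi -54.72 pos [475.1 -63.2 281. ] tilt [ 0.     -0.0004] q [ 0.2   0.19 -0.3  -0.   -1.08  0.42] F [ 0.  -0.  -2.4] grip 0.346 40.1
shift first [-145.2 -235.6   -2. ] | after twist [ 119.4 -249.7   -2. ] twist -9.54
```

View pics/w2.png

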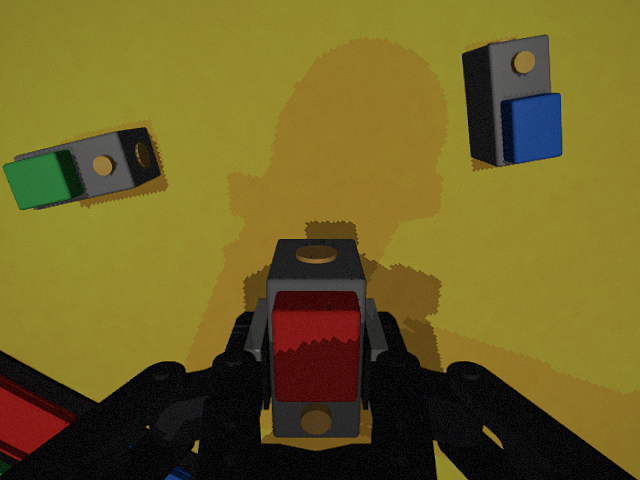

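Red is held squarely. Next I'll carry it to the red bay.

drive_tool:
  targets:
    - [[-14.5,-23.6,0],0]
    - [[-14.5,-23.6,0],0]
    - [[-14.5,-23.6,0],0]
    - [[-14.5,-23.6,0],0]
    - [[-14.5,-23.6,0],0]
    - [[-14.5,-23.6,0],0]
    - [[-14.5,-23.6,0],0]
    - [[-14.5,-23.6,0],0]
    - [[-14.5,-23.6,0],0]
    - [[-14.5,-23.6,0],0]

```text
clock: 5.53
ee_pos: [0.5841, 0.1926, 0.279]
eef_rot: [0.888, -0.459, -0.001, 0.001]
ft_force: [0.9, -0.0, -1.9]
grip_width: 0.347
gripper_force: 40.1
```

drive_tool:
  targets:
    - [[0,0,0],-0.95]
    - [[0,0,0],-0.95]
    - [[0,0,0],-0.95]
    - [[0,0,0],-0.95]
    - [[0,0,0],-0.95]
    - [[0,0,0],-0.95]
    - [[0,0,0],-0.95]
    - [[0,0,0],-0.95]
    - [[0,0,0],-0.95]
    - [[0,0,0],-0.95]

```text
clock: 6.37
ee_pos: [0.5837, 0.1912, 0.279]
eef_rot: [1.0, 0.022, -0.002, 0.001]
ft_force: [-0.2, -0.8, -2.5]
grip_width: 0.348
gripper_force: 40.4
```

drive_tool:
  targets:
    - [[0,0,0],0]
    - [[0,0,0],0]
    - [[0,0,0],0]

```text
clock: 6.62
ee_pos: [0.584, 0.1913, 0.2802]
eef_rot: [1.0, 0.019, -0.001, 0.0]
ft_force: [0.1, -0.3, -2.2]
grip_width: 0.346
gripper_force: 40.4
```

```bash
python3 -c "
from h import *
go(583.5,191.4,188,2.5)
c=cams.get_calibration('wrist'); im=cams.read_camera('wrist')[:,:,::-1].copy()
a=np.radians(2.5);R=np.array([[np.cos(a),-np.sin(a),0],[np.sin(a),np.cos(a),0],[0,0,1]])
for i in(-.05,.05):
  for j in(-.043,.043):
    for b in (box(i,j,.084,.056,.007,.007),box(i,j,.09,.062,.014,.014)): cv2.polylines(im,[cv2.convexHull(project(c,b@R.T+[.53165,.2322,0]).astype(np.float32)).astype(np.int32)],True,(255,0,255),1)
cv2.imwrite('pics/w3.png',im)"
```

```text
t 6.62 psi 2.13 pos [584.  191.3 280.2] tilt [-0.0008  0.0004] q [ 0.57  0.44  0.06 -0.   -1.19  1.04] F [ 0.1 -0.3 -2.2] grip 0.346 40.4
shift first [-0.5 -0.1 92.2] | after twist [-0.5 -0.1 92.2] twist -0.06
```

View pics/w3.png

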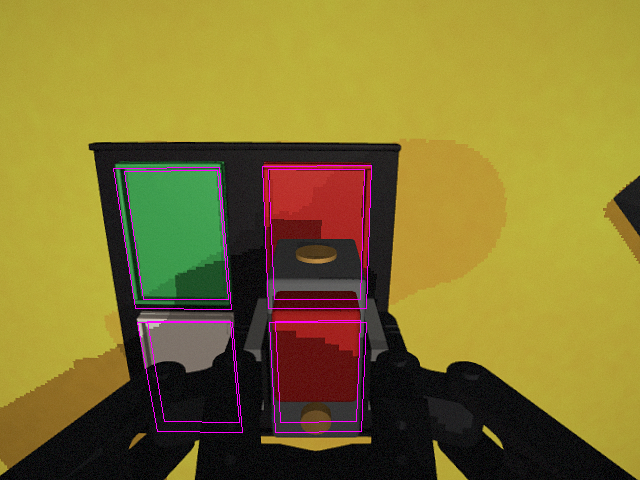

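The green and red bays match the prediction to about 2 mm, with the yaw nearer 1.3°. I'll set red down.

drive_tool:
  targets:
    - [[0,0,20],0]
    - [[0,0,20],0]
    - [[0,0,20],0]
    - [[0,0,14],0]
    - [[0,0,8],0]
    - [[0,0,4],0]
    - [[0,0,2],0]
    - [[0,0,1],0]
    - [[0,0,0],0]
    - [[0,0,0],0]

```text
clock: 7.5
ee_pos: [0.5845, 0.1915, 0.1931]
eef_rot: [1.0, 0.02, 0.001, -0.0]
ft_force: [0.6, -0.5, -1.9]
grip_width: 0.345
gripper_force: 40.4
```

drive_tool:
  targets:
    - [[0,0,1],0]
    - [[0,0,1],0]
    - [[0,0,0],0]
    - [[0,0,0],0]

```text
clock: 7.83
ee_pos: [0.5841, 0.1914, 0.1902]
eef_rot: [1.0, 0.02, 0.0, -0.0]
ft_force: [-0.0, 0.3, -3.0]
grip_width: 0.343
gripper_force: 40.4
```

drive_tool:
  targets:
    - [[0,0,0.5],0]
    - [[0,0,0.5],0]
    - [[0,0,0],0]
    - [[0,0,0],0]

```text
clock: 8.17
ee_pos: [0.5842, 0.1914, 0.1894]
eef_rot: [1.0, 0.02, 0.0, -0.0]
ft_force: [-1.4, -0.0, -0.6]
grip_width: 0.345
gripper_force: 40.5
```

drive_tool:
  targets:
    - [[0,0,0.5],0]
    - [[0,0,0.5],0]
    - [[0,0,0],0]
    - [[0,0,0],0]

```text
clock: 8.5
ee_pos: [0.5841, 0.1914, 0.1894]
eef_rot: [1.0, 0.02, 0.0, -0.0]
ft_force: [-3.6, 0.0, 6.8]
grip_width: 0.345
gripper_force: 41.6
```

Contact is made (+7 N). I'll release and retreat.

drive_tool:
  targets:
    - [[0,0,0],0]
    - [[0,0,0],0]
    - [[0,0,0],0]
    - [[0,0,0],0]
  jaw: 0.6

```text
clock: 8.83
ee_pos: [0.5843, 0.1914, 0.1881]
eef_rot: [1.0, 0.02, 0.0, 0.0]
ft_force: [-0.8, -0.2, -0.3]
grip_width: 0.601
gripper_force: 0.0
```

drive_tool:
  targets:
    - [[0,0,-10],0]
    - [[0,0,-20],0]
    - [[0,0,-20],0]
    - [[0,0,-20],0]
    - [[0,0,-20],0]
    - [[0,0,-20],0]
    - [[0,0,0],0]
    - [[0,0,0],0]

```text
clock: 9.5
ee_pos: [0.5845, 0.1915, 0.3003]
eef_rot: [1.0, 0.02, 0.002, -0.001]
ft_force: [0.3, -0.0, -0.8]
grip_width: 0.602
gripper_force: 0.0
```

```bash
python3 -c "
from h import *
go(437.2,-187.8,300,-44.6)
im=cams.read_camera('wrist')[:,:,::-1].copy()
cv2.imwrite('pics/w4.png',im)"
```

```text
t 9.5 psi 2.3 pos [584.5 191.5 300.3] tilt [ 0.0017 -0.0009] q [ 0.57  0.43  0.09  0.   -1.23  1.04] F [ 0.3 -0.  -0.8] grip 0.602 0.0
shift first [-1.624e+02  3.731e+02  3.000e-01] | after twist [1.615e+02 3.735e+02 3.000e-01] twist 7.82
```

View pics/w4.png

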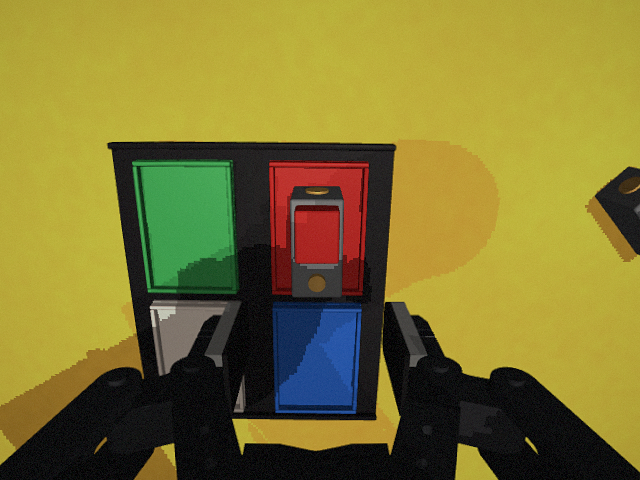

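Red stands in its bay, roughly centred: its base edge is at row 188 and the bay's inner edge at row 166, a gap of about 14 mm against the ideal 12. Next is blue.

drive_tool:
  targets:
    - [[-16.2,37.3,0],0]
    - [[-16.2,37.3,0],0]
    - [[-16.2,37.3,0],0]
    - [[-16.2,37.3,0],0]
    - [[-16.2,37.3,0],0]
    - [[-16.2,37.3,0],0]
    - [[-16.2,37.3,0],0]
    - [[-16.2,37.3,0],0]
    - [[-16.2,37.3,0],0]
    - [[-16.2,37.3,0],0]

```text
clock: 10.38
ee_pos: [0.4358, -0.1892, 0.2975]
eef_rot: [1.0, 0.02, -0.001, -0.0]
ft_force: [1.6, 0.2, -0.7]
grip_width: 0.597
gripper_force: 0.0
```

drive_tool:
  targets:
    - [[0,0,0],0.98]
    - [[0,0,0],0.98]
    - [[0,0,0],0.98]
    - [[0,0,0],0.98]
    - [[0,0,0],0.98]
    - [[0,0,0],0.98]
    - [[0,0,0],0.98]
    - [[0,0,0],0.98]
    - [[0,0,0],0]
    - [[0,0,0],0]

```text
clock: 11.22
ee_pos: [0.437, -0.1878, 0.2976]
eef_rot: [0.925, -0.379, -0.001, 0.0]
ft_force: [-0.3, 0.0, -0.3]
grip_width: 0.601
gripper_force: 0.0
```

```bash
python3 -c "
from h import *
go(437.2,-187.8,181,-44.6)
c=cams.get_calibration('wrist'); im=cams.read_camera('wrist')[:,:,::-1].copy()
for b in valve_pts(.4372,-.1878,np.radians(135.4)): cv2.polylines(im,[cv2.convexHull(project(c,b).astype(np.float32)).astype(np.int32)],True,(255,0,255),1)
cv2.imwrite('pics/w5.png',im)"
```

```text
t 11.22 psi -44.57 pos [ 437.  -187.8  297.6] tilt [-0.0007  0.0002] q [-0.08  0.17 -0.28 -0.   -1.12  0.87] F [-0.3  0.  -0.3] grip 0.601 0.0
shift first [ 2.000e-01 -1.000e-01  1.166e+02] | after twist [ 2.000e-01 -1.000e-01  1.166e+02] twist 0.0
```

View pics/w5.png

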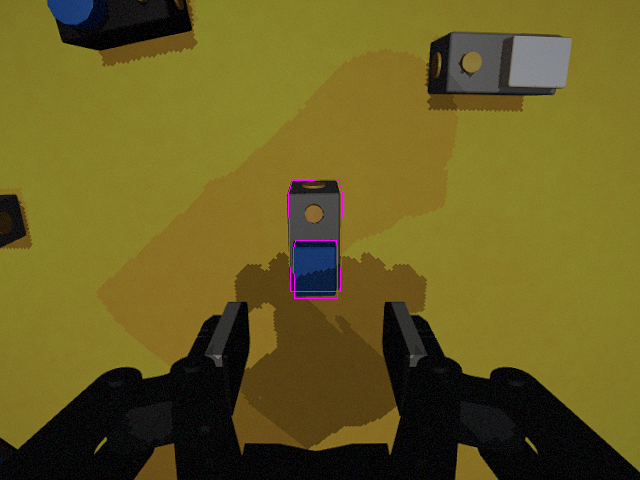

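The blue fit is within 1–2 px. Grip and lift.

drive_tool:
  targets:
    - [[0,0,20],0]
    - [[0,0,20],0]
    - [[0,0,20],0]
    - [[0,0,20],0]
    - [[0,0,18],0]
    - [[0,0,12],0]
    - [[0,0,6.5],0]
    - [[0,0,0],0]
    - [[0,0,0],0]

```text
clock: 12.02
ee_pos: [0.4375, -0.1879, 0.1819]
eef_rot: [0.925, -0.38, -0.0, 0.0]
ft_force: [-0.3, 0.4, 0.5]
grip_width: 0.602
gripper_force: 0.0
```

drive_tool:
  targets:
    - [[0,0,0],0]
    - [[0,0,0],0]
    - [[0,0,0],0]
    - [[0,0,0],0]
    - [[0,0,0],0]
    - [[0,0,0],0]
    - [[0,0,0],0]
    - [[0,0,0],0]
  jaw: 0

```text
clock: 12.68
ee_pos: [0.4379, -0.1879, 0.1828]
eef_rot: [0.925, -0.38, 0.001, -0.0]
ft_force: [1.0, 0.9, 6.0]
grip_width: 0.346
gripper_force: 40.7
```

drive_tool:
  targets:
    - [[0,0,-10],0]
    - [[0,0,-20],0]
    - [[0,0,-20],0]
    - [[0,0,-20],0]
    - [[0,0,-20],0]
    - [[0,0,-10],0]
    - [[0,0,0],0]
    - [[0,0,0],0]

```text
clock: 13.35
ee_pos: [0.437, -0.1877, 0.2815]
eef_rot: [0.925, -0.381, 0.0, -0.0]
ft_force: [-0.5, -0.4, -1.9]
grip_width: 0.346
gripper_force: 39.9
```

```bash
python3 -c "
from h import *
go(485,188,281,1.5)"
```

```text
t 13.35 psi -44.76 pos [ 437.  -187.7  281.5] tilt [ 0.0001 -0.0004] q [-0.08  0.19 -0.31 -0.   -1.08  0.87] F [-0.5 -0.4 -1.9] grip 0.346 39.9
shift first [-230.4 -300.6    0.5] | after twist [  57.8 -374.3    0.5] twist -7.71
```

drive_tool:
  targets:
    - [[-23,-30,0],0]
    - [[-23,-30,0],0]
    - [[-23,-30,0],0]
    - [[-23,-30,0],0]
    - [[-23,-30,0],0]
    - [[-23,-30,0],0]
    - [[-23,-30,0],0]
    - [[-23,-30,0],0]
    - [[-23,-30,0],0]
    - [[-23,-30,0],0]

```text
clock: 14.18
ee_pos: [0.4843, 0.1889, 0.28]
eef_rot: [0.925, -0.381, -0.001, 0.001]
ft_force: [0.8, -0.3, -1.0]
grip_width: 0.343
gripper_force: 40.0
```

drive_tool:
  targets:
    - [[0,0,0],-0.96]
    - [[0,0,0],-0.96]
    - [[0,0,0],-0.96]
    - [[0,0,0],-0.96]
    - [[0,0,0],-0.96]
    - [[0,0,0],-0.96]
    - [[0,0,0],-0.96]
    - [[0,0,0],-0.96]
    - [[0,0,0],0]
    - [[0,0,0],0]

```text
clock: 15.02
ee_pos: [0.4847, 0.187, 0.2803]
eef_rot: [1.0, 0.01, -0.001, 0.001]
ft_force: [-0.2, -1.0, -2.1]
grip_width: 0.342
gripper_force: 40.1
```

```bash
python3 -c "
from h import *
go(485,188,190,1.5)"
```

```text
t 15.02 psi 1.16 pos [484.7 187.  280.3] tilt [-0.0011  0.0006] q [ 0.67  0.27 -0.2  -0.   -1.1   0.92] F [-0.2 -1.  -2.1] grip 0.342 40.1
shift first [ 0.3 -1.  90.3] | after twist [ 0.3 -1.  90.3] twist -0.06
```

drive_tool:
  targets:
    - [[0,-0.5,20],0]
    - [[0,-0.5,20],0]
    - [[0,0,20],0]
    - [[0,0,14],0]
    - [[0,0,8],0]
    - [[0,0,4],0]
    - [[0,0,2],0]
    - [[0,0,1],0]
    - [[0,0,0],0]
    - [[0,0,0],0]

```text
clock: 15.85
ee_pos: [0.4853, 0.1884, 0.1934]
eef_rot: [1.0, 0.012, 0.001, -0.0]
ft_force: [-0.1, 0.4, -1.3]
grip_width: 0.346
gripper_force: 40.2
```

drive_tool:
  targets:
    - [[0,0,1],0]
    - [[0,0,0.5],0]
    - [[0,0,0],0]
    - [[0,0,0],0]

```text
clock: 16.18
ee_pos: [0.485, 0.1882, 0.1913]
eef_rot: [1.0, 0.012, 0.0, -0.0]
ft_force: [-0.4, -0.1, 0.3]
grip_width: 0.342
gripper_force: 40.2
```

drive_tool:
  targets:
    - [[0,0,0.5],0]
    - [[0,0,0.5],0]
    - [[0,0,0],0]
    - [[0,0,0],0]

```text
clock: 16.52
ee_pos: [0.485, 0.1882, 0.1901]
eef_rot: [1.0, 0.012, -0.0, 0.0]
ft_force: [-0.3, 0.1, -1.1]
grip_width: 0.342
gripper_force: 40.2
```

drive_tool:
  targets:
    - [[0,0,0.5],0]
    - [[0,0,0.5],0]
    - [[0,0,0],0]
    - [[0,0,0],0]

```text
clock: 16.85
ee_pos: [0.485, 0.1882, 0.1898]
eef_rot: [1.0, 0.012, 0.0, -0.0]
ft_force: [-4.2, -0.4, 5.5]
grip_width: 0.34
gripper_force: 40.9
```

drive_tool:
  targets:
    - [[0,0,0.3],0]
    - [[0,0,0],0]
    - [[0,0,0],0]

```text
clock: 17.1
ee_pos: [0.485, 0.1882, 0.1898]
eef_rot: [1.0, 0.012, 0.0, -0.0]
ft_force: [-3.5, -0.1, 7.0]
grip_width: 0.347
gripper_force: 41.4
```

Contact. Release, retreat and head for green, using ψ=46.5 for a shorter turn.

drive_tool:
  targets:
    - [[0,0,0],0]
    - [[0,0,0],0]
    - [[0,0,0],0]
    - [[0,0,0],0]
  jaw: 0.6

```text
clock: 17.43
ee_pos: [0.4851, 0.1882, 0.1887]
eef_rot: [1.0, 0.012, -0.0, 0.0]
ft_force: [-0.1, -0.3, 0.4]
grip_width: 0.601
gripper_force: 0.0
```

drive_tool:
  targets:
    - [[0,0,-10],0]
    - [[0,0,-20],0]
    - [[0,0,-20],0]
    - [[0,0,-20],0]
    - [[0,0,-20],0]
    - [[0,0,-20],0]
    - [[0,0,0],0]
    - [[0,0,0],0]

```text
clock: 18.1
ee_pos: [0.4853, 0.1883, 0.3007]
eef_rot: [1.0, 0.012, 0.001, -0.001]
ft_force: [-0.5, 0.2, -1.3]
grip_width: 0.601
gripper_force: 0.0
```

```bash
python3 -c "
from h import *
go(604.2,-27.4,300,46.5)"
```

```text
t 18.1 psi 1.34 pos [485.3 188.3 300.7] tilt [ 0.0014 -0.001 ] q [ 0.67  0.25 -0.17  0.   -1.15  0.92] F [-0.5  0.2 -1.3] grip 0.601 0.0
shift first [113.8 218.4   0.7] | after twist [-74.6 234.8   0.7] twist -7.53
```

drive_tool:
  targets:
    - [[11.4,21.8,0],0]
    - [[11.4,21.8,0],0]
    - [[11.4,21.8,0],0]
    - [[11.4,21.8,0],0]
    - [[11.4,21.8,0],0]
    - [[11.4,21.8,0],0]
    - [[11.4,21.8,0],0]
    - [[11.4,21.8,0],0]
    - [[11.4,21.8,0],0]
    - [[11.4,21.8,0],0]

```text
clock: 18.93
ee_pos: [0.6043, -0.0283, 0.2979]
eef_rot: [1.0, 0.012, -0.001, 0.0]
ft_force: [-0.2, 0.6, 0.3]
grip_width: 0.598
gripper_force: 0.0
```

drive_tool:
  targets:
    - [[0,0,0],-0.94]
    - [[0,0,0],-0.94]
    - [[0,0,0],-0.94]
    - [[0,0,0],-0.94]
    - [[0,0,0],-0.94]
    - [[0,0,0],-0.94]
    - [[0,0,0],-0.94]
    - [[0,0,0],-0.94]
    - [[0,0,0],0]
    - [[0,0,0],0]

```text
clock: 19.77
ee_pos: [0.6039, -0.0271, 0.2982]
eef_rot: [0.92, 0.393, -0.001, -0.0]
ft_force: [-0.0, 0.1, -0.5]
grip_width: 0.598
gripper_force: 0.0
```

```bash
python3 -c "
from h import *
go(604.2,-27.4,181,46.5)
c=cams.get_calibration('wrist'); im=cams.read_camera('wrist')[:,:,::-1].copy()
for b in valve_pts(.6042,-.0274,np.radians(46.5)): cv2.polylines(im,[cv2.convexHull(project(c,b).astype(np.float32)).astype(np.int32)],True,(255,0,255),1)
cv2.imwrite('pics/w6.png',im)"
```

```text
t 19.77 psi 46.29 pos [603.9 -27.1 298.2] tilt [-0.0007 -0.0002] q [ 0.21  0.41  0.06 -0.   -1.22  2.17] F [-0.   0.1 -0.5] grip 0.598 0.0
shift first [ -0.    0.4 117.2] | after twist [ -0.    0.4 117.2] twist -0.04
```

View pics/w6.png

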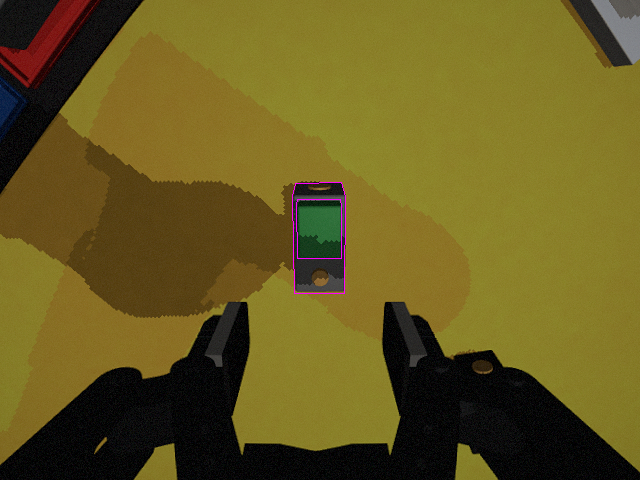

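Green fits within 1 px. Grip and lift.

drive_tool:
  targets:
    - [[0,0,20],0]
    - [[0,0,20],0]
    - [[0,0,20],0]
    - [[0,0,20],0]
    - [[0,0,18],0]
    - [[0,0,12],0]
    - [[0,0,7],0]
    - [[0,0,0],0]
    - [[0,0,0],0]

```text
clock: 20.57
ee_pos: [0.6043, -0.0271, 0.1821]
eef_rot: [0.919, 0.394, -0.0, 0.0]
ft_force: [-0.1, -1.2, 0.6]
grip_width: 0.603
gripper_force: 0.0
```

drive_tool:
  targets:
    - [[0,0,0],0]
    - [[0,0,0],0]
    - [[0,0,0],0]
    - [[0,0,0],0]
    - [[0,0,0],0]
    - [[0,0,0],0]
    - [[0,0,0],0]
    - [[0,0,0],0]
  jaw: 0

```text
clock: 21.23
ee_pos: [0.6047, -0.0271, 0.1833]
eef_rot: [0.919, 0.395, 0.001, 0.001]
ft_force: [1.0, -0.8, 6.3]
grip_width: 0.345
gripper_force: 41.0
```

drive_tool:
  targets:
    - [[0,0,-10],0]
    - [[0,0,-20],0]
    - [[0,0,-20],0]
    - [[0,0,-20],0]
    - [[0,0,-20],0]
    - [[0,0,-10],0]
    - [[0,0,0],0]
    - [[0,0,0],0]

```text
clock: 21.9
ee_pos: [0.6037, -0.027, 0.2814]
eef_rot: [0.919, 0.394, -0.0, -0.0]
ft_force: [0.5, -0.1, -3.0]
grip_width: 0.346
gripper_force: 40.1
```

```bash
python3 -c "
from h import *
go(582,276.5,281,1.5)"
```

```text
t 21.9 psi 46.44 pos [603.7 -27.  281.4] tilt [-0.0002 -0.0005] q [ 0.21  0.42  0.03 -0.   -1.18  2.17] F [ 0.5 -0.1 -3. ] grip 0.346 40.1
shift first [ 204.9 -224.9    0.4] | after twist [ -13.8 -303.9    0.4] twist 7.49
```

drive_tool:
  targets:
    - [[20.5,-22.5,0],0]
    - [[20.5,-22.5,0],0]
    - [[20.5,-22.5,0],0]
    - [[20.5,-22.5,0],0]
    - [[20.5,-22.5,0],0]
    - [[20.5,-22.5,0],0]
    - [[20.5,-22.5,0],0]
    - [[20.5,-22.5,0],0]
    - [[20.5,-22.5,0],0]
    - [[20.5,-22.5,0],0]

```text
clock: 22.73
ee_pos: [0.5813, 0.2778, 0.2794]
eef_rot: [0.919, 0.394, -0.002, 0.0]
ft_force: [0.8, 0.0, -1.8]
grip_width: 0.338
gripper_force: 40.2
```

drive_tool:
  targets:
    - [[0,0,0],0.94]
    - [[0,0,0],0.94]
    - [[0,0,0],0.94]
    - [[0,0,0],0.94]
    - [[0,0,0],0.94]
    - [[0,0,0],0.94]
    - [[0,0,0],0.94]
    - [[0,0,0],0.94]
    - [[0,0,0],0]
    - [[0,0,0],0]

```text
clock: 23.57
ee_pos: [0.5818, 0.2763, 0.28]
eef_rot: [1.0, 0.013, -0.001, 0.001]
ft_force: [1.0, -1.1, -2.0]
grip_width: 0.344
gripper_force: 40.3
```

```bash
python3 -c "
from h import *
go(582,276.5,190,1.5)"
```

```text
t 23.57 psi 1.49 pos [581.8 276.3 280. ] tilt [-0.0014  0.0008] q [ 0.69  0.5   0.15 -0.   -1.23  0.91] F [ 1.  -1.1 -2. ] grip 0.344 40.3
shift first [ 0.2 -0.1 90. ] | after twist [ 0.2 -0.1 90. ] twist -0.0
```

drive_tool:
  targets:
    - [[0,0,20],0]
    - [[0,0,20],0]
    - [[0,0,20],0]
    - [[0,0,14],0]
    - [[0,0,8],0]
    - [[0,0,4],0]
    - [[0,0,2],0]
    - [[0,0,1],0]
    - [[0,0,0],0]
    - [[0,0,0],0]

```text
clock: 24.4
ee_pos: [0.5825, 0.2767, 0.1938]
eef_rot: [1.0, 0.012, 0.001, -0.0]
ft_force: [-0.5, -0.1, -0.9]
grip_width: 0.345
gripper_force: 40.3
```

drive_tool:
  targets:
    - [[0,0,1],0]
    - [[0,0,1],0]
    - [[0,0,0.5],0]
    - [[0,0,0],0]
    - [[0,0,0],0]

```text
clock: 24.82
ee_pos: [0.5822, 0.2765, 0.1904]
eef_rot: [1.0, 0.012, 0.0, 0.0]
ft_force: [1.2, 0.8, -2.6]
grip_width: 0.344
gripper_force: 40.4
```

drive_tool:
  targets:
    - [[0,0,0.5],0]
    - [[0,0,0.5],0]
    - [[0,0,0],0]
    - [[0,0,0],0]

```text
clock: 25.15
ee_pos: [0.5822, 0.2765, 0.1903]
eef_rot: [1.0, 0.012, 0.0, -0.0]
ft_force: [-4.1, -0.9, 5.7]
grip_width: 0.344
gripper_force: 41.2
```

Contact. Release, rise and go to white.

drive_tool:
  targets:
    - [[0,0,0],0]
    - [[0,0,0],0]
    - [[0,0,0],0]
    - [[0,0,0],0]
  jaw: 0.6

```text
clock: 25.48
ee_pos: [0.5823, 0.2766, 0.1892]
eef_rot: [1.0, 0.012, 0.0, -0.0]
ft_force: [0.5, 0.1, -0.1]
grip_width: 0.597
gripper_force: 0.0
```

drive_tool:
  targets:
    - [[0,0,-10],0]
    - [[0,0,-20],0]
    - [[0,0,-20],0]
    - [[0,0,-20],0]
    - [[0,0,-20],0]
    - [[0,0,-20],0]
    - [[0,0,0],0]
    - [[0,0,0],0]

```text
clock: 26.15
ee_pos: [0.5825, 0.2766, 0.3016]
eef_rot: [1.0, 0.012, 0.002, -0.001]
ft_force: [-0.2, 0.1, -0.5]
grip_width: 0.601
gripper_force: 0.0
```

```bash
python3 -c "
from h import *
go(438.4,-327.6,300,45.8)"
```

```text
t 26.15 psi 1.34 pos [582.5 276.6 301.6] tilt [ 0.0016 -0.0011] q [ 0.69  0.48  0.18  0.   -1.27  0.91] F [-0.2  0.1 -0.5] grip 0.601 0.0
shift first [-158.2  600.7    1.6] | after twist [-533.6  317.9    1.6] twist -7.41
```

drive_tool:
  targets:
    - [[-8.8,33.4,0],0]
    - [[-8.8,33.4,0],0]
    - [[-8.8,33.4,0],0]
    - [[-8.8,33.4,0],0]
    - [[-8.8,33.4,0],0]
    - [[-8.8,33.4,0],0]
    - [[-8.8,33.4,0],0]
    - [[-8.8,33.4,0],0]
    - [[-8.8,33.4,0],0]

```text
clock: 26.9
ee_pos: [0.509, -0.0274, 0.2988]
eef_rot: [1.0, 0.012, -0.001, 0.0]
ft_force: [0.0, 0.4, -0.3]
grip_width: 0.599
gripper_force: 0.0
```

drive_tool:
  targets:
    - [[-8.8,33.4,0],0]
    - [[-8.8,33.4,0],0]
    - [[-8.8,33.4,0],0]
    - [[-8.8,33.4,0],0]
    - [[-8.8,33.4,0],0]
    - [[-8.8,33.4,0],0]
    - [[-8.8,33.4,0],0]
    - [[-8.8,33.4,0],0]
    - [[-8.8,33.4,0],0]

```text
clock: 27.65
ee_pos: [0.4369, -0.3297, 0.2988]
eef_rot: [1.0, 0.012, -0.001, -0.0]
ft_force: [0.1, -1.0, 0.0]
grip_width: 0.6
gripper_force: 0.0
```

drive_tool:
  targets:
    - [[0,0,0],-0.93]
    - [[0,0,0],-0.93]
    - [[0,0,0],-0.93]
    - [[0,0,0],-0.93]
    - [[0,0,0],-0.93]
    - [[0,0,0],-0.93]
    - [[0,0,0],-0.93]
    - [[0,0,0],-0.93]
    - [[0,0,0],0]
    - [[0,0,0],0]

```text
clock: 28.48
ee_pos: [0.4377, -0.3281, 0.2988]
eef_rot: [0.921, 0.389, -0.0, -0.0]
ft_force: [0.2, 0.4, -0.1]
grip_width: 0.601
gripper_force: 0.0
```

```bash
python3 -c "
from h import *
go(438.4,-327.6,181,45.8)
c=cams.get_calibration('wrist'); im=cams.read_camera('wrist')[:,:,::-1].copy()
for b in valve_pts(.4384,-.3276,np.radians(225.8)): cv2.polylines(im,[cv2.convexHull(project(c,b).astype(np.float32)).astype(np.int32)],True,(255,0,255),1)
cv2.imwrite('pics/w7.png',im)"
```

```text
t 28.48 psi 45.81 pos [ 437.7 -328.1  298.8] tilt [-0.0004 -0.0005] q [-0.36  0.31 -0.1  -0.   -1.17  2.73] F [ 0.2  0.4 -0.1] grip 0.601 0.0
shift first [8.000e-01 1.000e-01 1.178e+02] | after twist [8.000e-01 1.000e-01 1.178e+02] twist 0.0
```

View pics/w7.png

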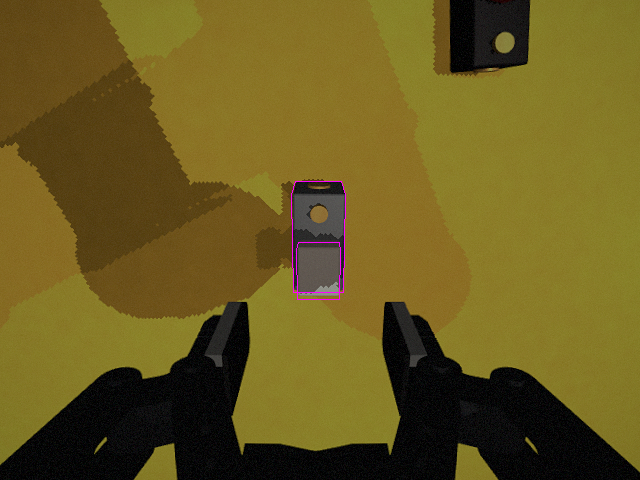

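White fits within 2 px at (318,240). Grip and lift.

drive_tool:
  targets:
    - [[0.8,0,20],0]
    - [[0,0,20],0]
    - [[0,0,20],0]
    - [[0,0,20],0]
    - [[0,0,18],0]
    - [[0,0,12],0]
    - [[0,0,7.5],0]
    - [[0,0,0],0]
    - [[0,0,0],0]

```text
clock: 29.28
ee_pos: [0.4386, -0.3278, 0.1821]
eef_rot: [0.921, 0.39, -0.0, 0.0]
ft_force: [0.4, 0.3, 0.3]
grip_width: 0.597
gripper_force: 0.0
```

drive_tool:
  targets:
    - [[0,0,0],0]
    - [[0,0,0],0]
    - [[0,0,0],0]
    - [[0,0,0],0]
    - [[0,0,0],0]
    - [[0,0,0],0]
    - [[0,0,0],0]
    - [[0,0,0],0]
  jaw: 0

```text
clock: 29.95
ee_pos: [0.4391, -0.3279, 0.1831]
eef_rot: [0.921, 0.391, 0.001, 0.001]
ft_force: [0.2, 0.1, 6.3]
grip_width: 0.343
gripper_force: 40.9
```

drive_tool:
  targets:
    - [[0,0,-10],0]
    - [[0,0,-20],0]
    - [[0,0,-20],0]
    - [[0,0,-20],0]
    - [[0,0,-20],0]
    - [[0,0,-20],0]
    - [[0,0,0],0]
    - [[0,0,0],0]

```text
clock: 30.62
ee_pos: [0.4384, -0.3275, 0.2927]
eef_rot: [0.921, 0.39, 0.001, 0.0]
ft_force: [-1.4, 1.1, -2.4]
grip_width: 0.344
gripper_force: 40.1
```

```bash
python3 -c "
from h import *
go(482.5,274,291,1.5)"
```

```text
t 30.62 psi 45.96 pos [ 438.4 -327.5  292.7] tilt [0.0008 0.0004] q [-0.36  0.31 -0.11 -0.   -1.15  2.73] F [-1.4  1.1 -2.4] grip 0.344 40.1
shift first [ 463.1 -386.4    1.7] | after twist [  59.8 -600.2    1.7] twist 7.41
```

drive_tool:
  targets:
    - [[25.7,-21.5,0],0]
    - [[25.7,-21.5,0],0]
    - [[25.7,-21.5,0],0]
    - [[25.7,-21.5,0],0]
    - [[25.7,-21.5,0],0]
    - [[25.7,-21.5,0],0]
    - [[25.7,-21.5,0],0]
    - [[25.7,-21.5,0],0]
    - [[25.7,-21.5,0],0]

```text
clock: 31.37
ee_pos: [0.4591, -0.0253, 0.2905]
eef_rot: [0.921, 0.39, -0.001, -0.001]
ft_force: [1.3, -0.1, -1.6]
grip_width: 0.342
gripper_force: 40.2
```

drive_tool:
  targets:
    - [[25.7,-21.5,0],0]
    - [[25.7,-21.5,0],0]
    - [[25.7,-21.5,0],0]
    - [[25.7,-21.5,0],0]
    - [[25.7,-21.5,0],0]
    - [[25.7,-21.5,0],0]
    - [[25.7,-21.5,0],0]
    - [[25.7,-21.5,0],0]
    - [[25.7,-21.5,0],0]

```text
clock: 32.12
ee_pos: [0.4808, 0.2752, 0.2901]
eef_rot: [0.921, 0.391, -0.002, 0.0]
ft_force: [1.5, 0.6, -1.0]
grip_width: 0.341
gripper_force: 40.2
```

drive_tool:
  targets:
    - [[0,0,0],0.93]
    - [[0,0,0],0.93]
    - [[0,0,0],0.93]
    - [[0,0,0],0.93]
    - [[0,0,0],0.93]
    - [[0,0,0],0.93]
    - [[0,0,0],0.93]
    - [[0,0,0],0.93]
    - [[0,0,0],0]
    - [[0,0,0],0]

```text
clock: 32.95
ee_pos: [0.4812, 0.2736, 0.2906]
eef_rot: [1.0, 0.013, -0.001, 0.001]
ft_force: [0.0, -0.1, -1.5]
grip_width: 0.343
gripper_force: 40.2
```

```bash
python3 -c "
from h import *
go(482.5,274,190,1.5)"
```

```text
t 32.95 psi 1.49 pos [481.2 273.6 290.6] tilt [-0.0011  0.0008] q [ 0.8   0.32 -0.09 -0.   -1.16  0.8 ] F [ 0.  -0.1 -1.5] grip 0.343 40.2
shift first [  1.3  -0.3 100.6] | after twist [  1.3  -0.3 100.6] twist -0.0
```

drive_tool:
  targets:
    - [[1,0,20],0]
    - [[0,0,20],0]
    - [[0,0,20],0]
    - [[0,0,20],0]
    - [[0,0,11],0]
    - [[0,0,5],0]
    - [[0,0,2],0]
    - [[0,0,1],0]
    - [[0,0,0],0]
    - [[0,0,0],0]

```text
clock: 33.78
ee_pos: [0.4829, 0.2742, 0.1938]
eef_rot: [1.0, 0.012, 0.001, -0.0]
ft_force: [-1.0, 0.6, -1.4]
grip_width: 0.342
gripper_force: 40.3
```

drive_tool:
  targets:
    - [[0,0,1],0]
    - [[0,0,1],0]
    - [[0,0,0.5],0]
    - [[0,0,0],0]
    - [[0,0,0],0]

```text
clock: 34.2
ee_pos: [0.4826, 0.2739, 0.1904]
eef_rot: [1.0, 0.012, 0.0, -0.0]
ft_force: [0.1, -0.2, -2.8]
grip_width: 0.347
gripper_force: 40.3
```

drive_tool:
  targets:
    - [[0,0,0.5],0]
    - [[0,0,0.5],0]
    - [[0,0,0],0]
    - [[0,0,0],0]

```text
clock: 34.53
ee_pos: [0.4827, 0.274, 0.1901]
eef_rot: [1.0, 0.012, 0.0, -0.0]
ft_force: [-3.2, -1.0, 5.5]
grip_width: 0.343
gripper_force: 41.2
```

drive_tool:
  targets:
    - [[0,0,0],0]
    - [[0,0,0],0]
    - [[0,0,0],0]
    - [[0,0,0],0]
  jaw: 0.6

```text
clock: 34.87
ee_pos: [0.4827, 0.274, 0.1893]
eef_rot: [1.0, 0.012, 0.0, -0.0]
ft_force: [0.2, -0.7, -0.4]
grip_width: 0.596
gripper_force: 0.0
```

drive_tool:
  targets:
    - [[0,0,-10],0]
    - [[0,0,-20],0]
    - [[0,0,-20],0]
    - [[0,0,-20],0]
    - [[0,0,-20],0]
    - [[0,0,-20],0]
    - [[0,0,-20],0]
    - [[0,0,0],0]

```text
clock: 35.53
ee_pos: [0.4836, 0.2744, 0.3248]
eef_rot: [1.0, 0.012, 0.004, -0.002]
ft_force: [0.6, 0.1, 0.1]
grip_width: 0.6
gripper_force: 0.0
```

drive_tool:
  targets:
    - [[-10,30,0],0]
    - [[-10,30,0],0]
    - [[-10,30,0],0]
    - [[-10,30,0],0]
    - [[-10,30,0],0]
    - [[-10,30,0],0]
    - [[-10,30,0],0]
    - [[0,30,0],0]
    - [[0,30,0],0]
    - [[0,0,0],0]

```text
clock: 36.37
ee_pos: [0.4183, -0.001, 0.32]
eef_rot: [1.0, 0.01, 0.0, 0.0]
ft_force: [-0.2, 0.2, 0.3]
grip_width: 0.599
gripper_force: 0.0
```

```bash
python3 -c "
from h import *
go(400,0,300,0)
im=cams.read_camera('top')[:,:,::-1].copy(); cv2.imwrite('pics/top1.png',im)
c=cams.get_calibration('top')
cr=cv2.resize(im[150:330,130:490],None,fx=2.2,fy=2.2,interpolation=cv2.INTER_CUBIC)
for b in [(.584,.1914),(.485,.1882),(.5822,.2766),(.4827,.274)]:
  for p in valve_pts(*b,np.radians(1.5),z=.007)[:1]: cv2.polylines(cr,[cv2.convexHull(((project(c,p)-[130,150]+.5)*2.2).astype(np.float32)).astype(np.int32)],True,(255,0,255),1)
for b in [(.6026,-.2043,54.2),(.5935,-.2999,50.2)]:
  for p in valve_pts(b[0],b[1],np.radians(b[2]))[:1]: cv2.polylines(cr,[cv2.convexHull(((project(c,p)-[130,150]+.5)*2.2).astype(np.float32)).astype(np.int32)],True,(255,0,255),1)
cv2.imwrite('pics/final.png',cr)"
```

```text
t 36.37 psi 1.16 pos [418.3  -1.  320. ] tilt [0.0002 0.0003] q [ 0.38  0.04 -0.37  0.   -1.16  1.21] F [-0.2  0.2  0.3] grip 0.599 0.0
shift first [-18.3  -1.4  20. ] | after twist [-18.3  -1.   20. ] twist 0.19
```

View pics/final.png

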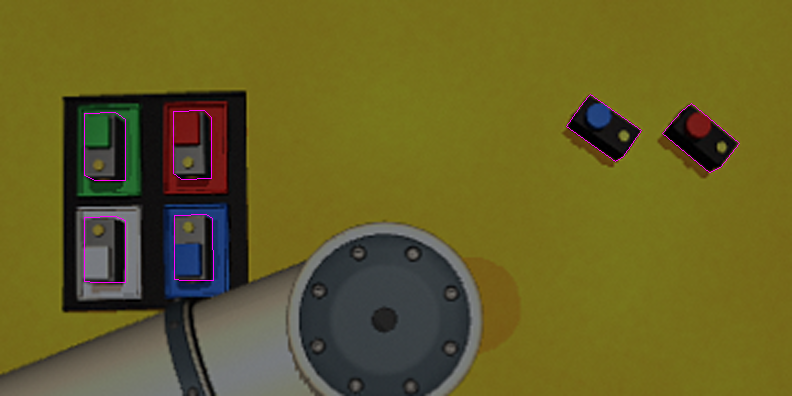

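The final view shows all four silver valves upright in the bays matching their caps: green (104,146), red (192,145), blue (194,247) and white (105,250). The black ones, at (603,128) and (700,137), sit on their original outlines.

```bash
python3 -c "
from bench import job
print(job.hand_in())"
```

```text
the job is handed in; nothing more can be done
None
```

All four silver valves were set down in the bays matching their caps, the two black ones were left where they stood, and the job was handed in at about 36 s with no verdict returned.

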